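# Finish the row of ink tins

### The arm

A 6-joint arm with a two-finger parallel gripper is mounted at the origin on the work surface. World frame = base frame: x ahead of the robot, y to its left, z up, the work surface at z = 0. Lengths are in m, angles in degrees, forces in N, time in s.
With the tool pointing down it reaches from about 0.4 to 0.825 m from the base axis. Payload 7 kg.
Tool frame: the origin (TCP) lies midway between the tips of the shut fingers; the grasp point (between the pads) lies 19 mm behind it (ctrl.hold_point_z is the distance from the TCP to the grasp point, in m); z points along the fingers, y is the line along which they close (so a half turn about z gives the same grasp; the last joint's range is limited). The gripper opens to 88 mm and grips with 3 to 60 N. Pads are 19 mm wide; open, the fingers measure 130 mm over their backs; the gripper's body (78 mm by 193 mm) begins 47 mm behind the grasp point.
Start: joints at [-49.269, 20.546, 0.682, 0, -70.136, -16.507], TCP at [0.277, -0.616, 0.227] pointing down, gripper open.
Joint ranges: [-176.03, 176.03], [-82.01, 121.73], [-58.28, 71.71], [-173.87, 95.51], [-174.79, -0.11], [-173.66, 173.66]. Speed limits (degrees/s): [136.94, 136.94, 172.46, 180, 180, 180].

### API

Orientations are given as [roll, pitch, yaw] about the fixed x, y, z axes, in that order (R = Rz(yaw) Ry(pitch) Rx(roll)).
In Python, from plant import ctrl gives the robot as it stands.
- The arm moves only by the tool apply_moves, never from a script. Its argument "deltas" is a list of rows, each an object with "fingers": the finger opening in mm, from 0 to 87.6; "delta_pos": the shift along the tool's x, y, z in mm, a list of three; "angular": the turn, a rotation vector about the tool's x, y, z in degrees, a list of three. A call has 1 to 10 rows; each row is the pose to reach, as a shift and turn from the pose commanded when the call began, along the tool's axes at that moment; what a row does not reach only later rows make up. A row lasts 1/10 s, in which the tool goes at most 50 mm and 8.59 degrees, less where a joint would pass 70% of its speed; a pose out of reach is approached as far as the arm can. A call with a gripper value outside its range is refused whole. The fingers move at their own pace and stop on an object; the grip force is fixed at half the most. Time passes only in rows, so rows that repeat a pose let the fingers close. It gives the time, the measured TCP pose, the force, the opening and the grip force at its end, in the units of the state.
- ctrl.get_obs(): the state, without advancing time (a new reading comes with each control period).
- ctrl.snapshot(name): name is "side" or "top" or "wrist"; returns the picture (384x512x3 uint8, red, green, blue); there is no depth.
- ctrl.camera_params(name): a dict with "fx", "fy", "cx", "cy" (pixels), "cam_to_world" (4x4, takes a point from camera to world coordinates); the wrist camera has in their place "mount" (4x4, takes a point from camera to tool coordinates, whose origin is the TCP and whose axes are the flange's). Camera axes: x right, y up, looking along -z (the intrinsics and any distortion apply to the point x, -y, -z); pixel columns grow to the right and rows downward; lengths in m; the calibration is good to about 2 mm. The wrist camera is an equidistant fisheye: a pixel r from the principal point sees the ray r / f radians off the axis. A picture is of the moment at which its call begins: read the wrist's pose just before it. camera_params takes no time and is no camera call.
- ctrl.close_job(): hands the job in; it is judged then, once.
The state is a dict: "clock": time; "joint_pos": joint angles; "qvel": joint speeds; "tau": joint torques, N m; "tool_pos": TCP position; "orientation": TCP orientation; "force": force on the tool from outside, world axes, zero at the start; "moment": the same for the moment, N m; "opening": finger opening in m; "gripper_force": force on a finger pad.
Only numpy, scipy, OpenCV 4.12 (cv2) and the standard library are available. Lean on these libraries where they do the work, as an engineer would, in place of code of your own. Each camera call takes 0.05 s, during which the arm holds its last target. There are 200 camera calls.

### The job

Two ink tins of the same size as the one already on the low white shelf have been left on the bench. Stand them both upright on the shelf beside it, so that the three make one straight row along the middle of the shelf, side by side with less than about 25 mm between neighbours (just touching is fine). The tin already there stays in its place, and the jar and the two odd-sized tins must be left where they are.

Things in the scene. Friction and masses are not known exactly. Their poses are not given: they have to be found in the camera images.
- shelf_mid (a point): low bench shelf, fixed: a white board 150 mm deep (its x) and 420 mm long (its y), 18 mm thick, on two wooden ends; its top is 60 mm above the bench. The point is the middle of the board's top face; x goes across the board (away from the robot), y along its length, z up. A lip 5 mm thick and 12 mm high runs along the far (+x) long edge. The row lies along y through this point
- row_tin_mid (a point): aluminium ink tin with a paper label and dark lid, a round cylinder 62 mm in diameter and 78 mm tall, 0.3 to 0.55 kg, upright; the one already on the shelf, the start of the row, near one end of the board (about 145 mm from the middle along y, at either end; the row goes on from it towards the middle) and on the board's long centre line to within 4 mm; the point is its centre, 39 mm above its underside; z is its upward axis
- tin_a_mid (a point): aluminium ink tin with a paper label and dark lid, a round cylinder 62 mm in diameter and 78 mm tall, 0.3 to 0.55 kg, upright; standing on the bench; the point is its centre, 39 mm above its underside; z is its upward axis
- tin_b_mid (a point): aluminium ink tin with a paper label and dark lid, a round cylinder 62 mm in diameter and 78 mm tall, 0.3 to 0.55 kg, upright; standing on the bench, the twin of the other; the point is its centre, 39 mm above its underside; z is its upward axis
- squat_tin_mid (a point): bystander: squat ink tin, 90 mm in diameter and 40 mm tall, on the bench; the point is its centre, 20 mm above its underside; z is its upward axis
- slim_tin_mid (a point): bystander: slim tin, 42 mm in diameter and 95 mm tall, on the bench; the point is its centre, 47.5 mm above its underside; z is its upward axis
- jar_mid (a point): bystander: amber jar with a black lid, 68 mm in diameter and 85 mm tall, on the shelf near the other end; the point is its centre, 42.5 mm above its underside; z is its upward axis
Not all that is in view belongs to the job. What is shaped like the part that bears tin_a_mid but pink, purple or red is not meant.

How it is judged (in metres and radians):
At the end, for the whole second after the job is handed in: All three 62 mm tins upright (8 deg) on the board, centres within 22 mm of its long centre line; one bench tin under 92 mm centre to centre from the tin already there, the other under 92 mm from the first, either order. That tin, the jar, squat and slim tins within 25 mm of their starts (x of tin_a_mid in the frame of shelf_mid between -0.022 and 0.022 m and z of tin_a_mid in the frame of shelf_mid between 0.031 and 0.047 m and angle between each of tin_a_mid, tin_b_mid, row_tin_mid's own z axis and vertical below 0.15 rad and x of tin_b_mid in the frame of shelf_mid between -0.022 and 0.022 m and z of tin_b_mid in the frame of shelf_mid between 0.031 and 0.047 m and x of row_tin_mid in the frame of shelf_mid between -0.022 and 0.022 m and z of row_tin_mid in the frame of shelf_mid between 0.031 and 0.047 m and ((horizontal distance between tin_a_mid and row_tin_mid below 0.092 m and horizontal distance between tin_b_mid and tin_a_mid below 0.092 m) or (horizontal distance between tin_b_mid and row_tin_mid below 0.092 m and horizontal distance between tin_a_mid and tin_b_mid below 0.092 m)) and distance of each of row_tin_mid, squat_tin_mid, slim_tin_mid, jar_mid from where it was at the start of the episode below 0.025 m); the robot touches nothing.
It fails at once if the jar, the squat tin or the slim tin is knocked over (angle between any of squat_tin_mid, slim_tin_mid, jar_mid's own z axis and vertical above 0.5 rad).
It fails at once if one of the three matching tins is tipped over (angle between any of tin_a_mid, tin_b_mid, row_tin_mid's own z axis and vertical above 0.8 rad).
It also fails if it takes over 61 s, if anything falls off the work surface, if the arm or the gripper's body presses on something with over 40 N, if the wrist force passes 120 N, or if a joint passes its speed limit or range.

## Working session

There is one attempt and no reset: what is moved stays moved. The work goes in short steps, Python scripts to look and compute and a tool call to move; the robot and the scene stay as the last step left them, time stands still between calls to the robot, and variables do not carry over. Pictures are saved under pics/ and viewed, at most 10 in all, crops included, and the job is handed in when it is done.

Besides the shell and the picture viewer there is one more tool, called after "Emit:" as name(argument=value, ...), one argument or row to a line, values as JSON. apply_moves: Moves the arm, as the interface text tells. Its arguments: {"type":"object","properties":{"deltas":{"type":"array"}},"required":["deltas"]}

```bash
mkdir -p pics; ls; python3 - <<'E'
from plant import ctrl
import cv2,numpy as np
print(ctrl.get_obs())
for n in("side","top"):
    p=ctrl.camera_params(n);print(n,p)
    im=ctrl.snapshot(n);cv2.imwrite(f"pics/{n}0.png",im[:,:,::-1])
print(ctrl.camera_params("wrist"))
E
```

```text
pics
{'clock': 0.0, 'joint_pos': array([-4.92673721e+01,  2.05907057e+01,  6.32389326e-01, -1.94013877e-02,
       -7.01349034e+01, -1.65079204e+01]), 'qvel': array([-0.04785942, -0.00577658, -0.06178988,  0.0166717 , -0.01541651,
       -0.09988241]), 'tau': array([-7.67969177e-04, -5.82716739e+01,  2.93037021e+01,  6.99683726e+00,
        6.79407429e-03, -1.33301578e-04]), 'tool_pos': array([ 0.27674094, -0.61511898,  0.22562266]), 'orientation': array([ 1.79905440e+02, -9.00400045e-03, -1.55781893e+02]), 'force': array([-0.06428974, -0.24991632,  0.14578833]), 'moment': array([-0.00466869,  0.02703105, -0.03942196]), 'gripper_force': 0.0, 'opening': 0.08755117257074974}
side {'fx': 457.467850465247, 'fy': 457.467850465247, 'cx': 257.1944453289113, 'cy': 184.4553061977218, 'cam_to_world': array([[-0.94231014,  0.26670726, -0.20228404,  0.25576211],
       [-0.33423727, -0.7165196 ,  0.61227862,  0.73781053],
       [ 0.01835868,  0.64456722,  0.76432719,  1.06753708],
       [ 0.        ,  0.        ,  0.        ,  1.        ]])}
top {'fx': 430.1070665505304, 'fy': 430.1070665505304, 'cx': 254.52025688304764, 'cy': 183.97618960926434, 'cam_to_world': array([[-0.01110715,  0.99396587, -0.10912602,  0.41301553],
       [-0.9998033 , -0.01283265, -0.01512247, -0.06130047],
       [-0.01643159,  0.10893658,  0.99391289,  1.12164658],
       [ 0.        ,  0.        ,  0.        ,  1.        ]])}
{'fx': 297.3186396354542, 'fy': 297.3186396354542, 'cx': 254.54849326227483, 'cy': 192.25757076930003, 'mount': array([[ 6.09744708e-05,  9.64761071e-01,  2.63127484e-01,
         7.01222870e-02],
       [ 9.99999995e-01, -3.71464658e-05, -9.55316639e-05,
         6.22812163e-04],
       [-8.23909743e-05,  2.63127488e-01, -9.64761068e-01,
        -1.58369954e-01],
       [ 0.00000000e+00,  0.00000000e+00,  0.00000000e+00,
         1.00000000e+00]])}
```

View pics/top0.png

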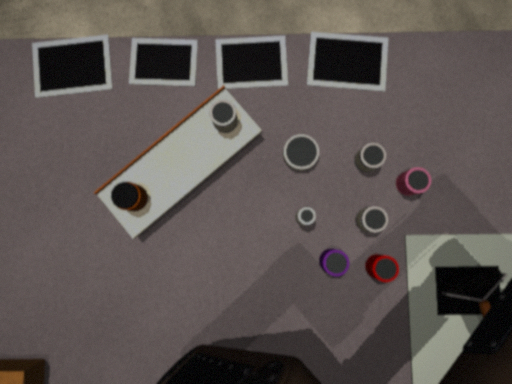

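View pics/side0.png

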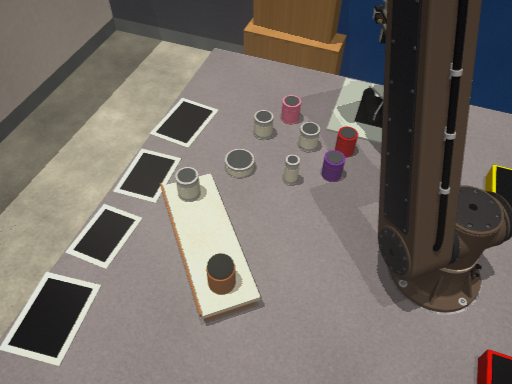

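Top view: shelf row tin at (223,113), jar (127,195), squat tin (301,152), slim tin (307,216). The candidates of the right shape are silver (372,155), silver (375,219), pink (416,181), purple (335,262) and red (384,268). The two silver ones fit, because the coloured ones are excluded. In the side view they are at (263,120) and (310,133), with the row tin at (187,180). I'll confirm them in an enlarged crop and measure the lids.

```bash
cat > h.py <<'E'
import numpy as np,cv2
from plant import ctrl
from scipy.spatial.transform import Rotation as Rn
def ray(n,u,v):
    p=ctrl.camera_params(n);d=np.array([(u-p['cx'])/p['fx'],-(v-p['cy'])/p['fy'],-1.]);T=p['cam_to_world']
    d=T[:3,:3]@d;return T[:3,3],d/np.linalg.norm(d)
def tri(a,b):
    (o1,d1),(o2,d2)=ray('top',*a),ray('side',*b)
    s=np.linalg.lstsq(np.c_[d1,-d2],o2-o1,rcond=None)[0]
    A,B=o1+s[0]*d1,o2+s[1]*d2
    return (A+B)/2,np.linalg.norm(A-B)
def onz(n,px,z):
    o,d=ray(n,*px);return o+d*(z-o[2])/d[2]
def lid(im,c,r=12,thr=None):
    """centroid of dark lid blob near c"""
    g=cv2.cvtColor(im,cv2.COLOR_BGR2GRAY);x,y=c
    w=g[y-r:y+r+1,x-r:x+r+1]
    t=thr or cv2.threshold(w,0,255,cv2.THRESH_OTSU)[0]
    n,l,s,cc=cv2.connectedComponentsWithStats((w<t).astype(np.uint8))
    k=l[r,r]; return cc[k]+[x-r,y-r],s[k]
E
python3 - <<'E'
from h import *
t=cv2.imread('pics/top0.png');s=cv2.imread('pics/side0.png')
for k,a,b in (('row',(223,112),(187,176)),('A',(373,154),(264,117)),('B',(375,219),(310,129)),('squat',(301,152),(239,158)),('slim',(307,216),(292,160))):
    r=18 if k=='squat' else 9 if k=='slim' else 11
    (ca,na),(cb,nb)=lid(t,a,r),lid(s,b,min(r,9) if k!='squat' else 12)
    P,e=tri(ca,cb);print(k,ca.round(1),na,cb.round(1),nb,P.round(4),round(e,4),np.hypot(*P[:2]).round(3))
j=onz('top',(126,194),.145);print('jar',j)
for c in ((222,88),(262,131),(135,238),(97,193)): print('corner',onz('top',c,.06).round(3))
m=[cv2.resize(t[90:290,200:440][:, :],None,fx=1.6,fy=1.6,interpolation=2),cv2.resize(s[85:285,150:400],None,fx=1.6,fy=1.6,interpolation=2)]
cv2.imwrite('pics/m.png',np.hstack(m))
E
```

```text
row [222.3 112.1] [  0   2  21  20 319] [186.3 174.7] [  0   1  18  14 202] [0.692  0.0275 0.138 ] 0.0009 0.693
A [373.1 154.8] [  2   3  19  19 284] [263.3 115.8] [  1   3  15  11 126] [ 0.5963 -0.3365  0.0777] 0.0008 0.685
B [374.9 218.8] [  1   2  20  19 299] [309.9 127.8] [  2   3  15  11 138] [ 0.4395 -0.3343  0.0784] 0.0 0.552
squat [301.  151.2] [  4   3  29  29 658] [239.1 158.6] [  0   4  25  18 358] [ 0.6146 -0.1642  0.0397] 0.0005 0.636
slim [306.5 215.3] [  3   3  12  12 111] [292.3 159.1] [ 5  5 10  7 57] [ 0.4494 -0.1685  0.0951] 0.0003 0.48
jar [0.50095453 0.24815262 0.145     ]
corner [0.777 0.035 0.06 ]
corner [ 0.663 -0.065  0.06 ]
corner [0.4  0.25 0.06]
corner [0.512 0.348 0.06 ]
```

View pics/m.png

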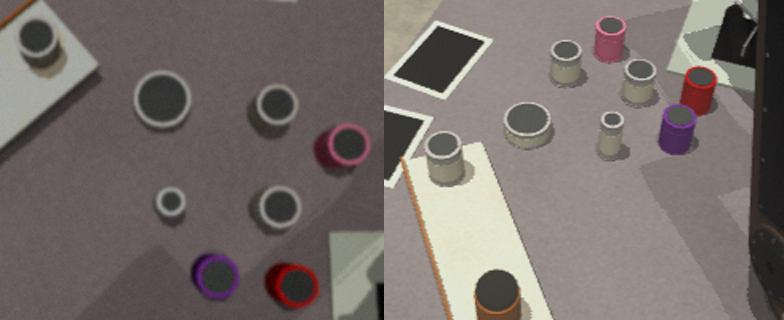

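The crop confirms it: the silver tins with dark lids, A at (278,105) and B at (280,208) in its left half, are twins of the shelf tin. The triangulated lid heights (0.078, 0.078, and 0.138 on the shelf) match the text. All grasps will use yaw -50, so the fingers close across the shelf.

Emit:
apply_moves(
  deltas=[
    {"fingers": 87, "delta_pos": [-406, 123, 36], "angular": [0, 0, -105.8]},
    {"fingers": 87, "delta_pos": [-406, 123, 36], "angular": [0, 0, -105.8]},
    {"fingers": 87, "delta_pos": [-406, 123, 36], "angular": [0, 0, -105.8]},
    {"fingers": 87, "delta_pos": [-406, 123, 36], "angular": [0, 0, -105.8]},
    {"fingers": 87, "delta_pos": [-406, 123, 36], "angular": [0, 0, -105.8]},
    {"fingers": 87, "delta_pos": [-406, 123, 36], "angular": [0, 0, -105.8]},
    {"fingers": 87, "delta_pos": [-406, 123, 36], "angular": [0, 0, -105.8]},
    {"fingers": 87, "delta_pos": [-406, 123, 36], "angular": [0, 0, -105.8]},
    {"fingers": 87, "delta_pos": [-406, 123, 36], "angular": [0, 0, -105.8]},
    {"fingers": 87, "delta_pos": [-406, 123, 36], "angular": [0, 0, -105.8]},
  ],
)

```text
clock: 1.1
tool_pos: [0.599, -0.3337, 0.1889]
orientation: [179.9, 0.1, -69.3]
force: [-0.1, -0.1, 0.3]
opening: 0.0872
gripper_force: 0.0
```

```bash
cat >> h.py <<'E'
def go(p,yaw=-50,show=True):
    "shift (mm) and turn (deg) in tool axes from the measured pose to TCP p, tool down, at yaw"
    o=ctrl.get_obs();R=Rn.from_euler('xyz',o['orientation'],degrees=True)
    G=Rn.from_euler('xyz',[180,0,yaw],degrees=True)
    print(round(o['clock'],2),o['tool_pos'].round(4),o['orientation'].round(2),'open',round(o['opening'],4),'grip',round(o['gripper_force'],1),
     '-> d',(R.inv().apply(np.array(p)-o['tool_pos'])*1000).round(1),'rot',(R.inv()*G).as_rotvec(degrees=True).round(2))
E
python3 -c "
from h import *
go([.5963,-.3365,.19])"
```

```text
1.1 [ 0.599  -0.3337  0.1889] [ 1.7993e+02  7.0000e-02 -6.9260e+01] open 0.0872 grip 0.0 -> d [ 1.6  3.5 -1.1] rot [  0.05   0.09 -19.26]
```

Emit:
apply_moves(
  deltas=[
    {"fingers": 87, "delta_pos": [1, 2, 0], "angular": [0, 0, -19]},
    {"fingers": 87, "delta_pos": [1, 2, 0], "angular": [0, 0, -19]},
    {"fingers": 87, "delta_pos": [1, 2, 0], "angular": [0, 0, -19]},
    {"fingers": 87, "delta_pos": [1, 2, 0], "angular": [0, 0, -19]},
    {"fingers": 87, "delta_pos": [1, 2, 0], "angular": [0, 0, -19]},
  ],
)

```text
clock: 1.6
tool_pos: [0.595, -0.3384, 0.1902]
orientation: [180.0, 0.0, -50.9]
force: [-0.5, 0.4, -1.0]
opening: 0.0871
gripper_force: 0.0
```

```bash
cat >> h.py <<'E'
def wray(u,v,o):
    p=ctrl.camera_params('wrist');x,y=(u-p['cx'])/p['fx'],(v-p['cy'])/p['fx'];r=np.hypot(x,y)+1e-9
    d=np.array([x/r*np.sin(r),-y/r*np.sin(r),-np.cos(r)]);M=p['mount']
    R=Rn.from_euler('xyz',o['orientation'],degrees=True)
    return o['tool_pos']+R.apply(M[:3,3]),R.apply(M[:3,:3]@d)
def wonz(u,v,z,o):
    c,d=wray(u,v,o);return c+d*(z-c[2])/d[2]
E
python3 -c "
from h import *
go([.5963,-.3365,.026])
o=ctrl.get_obs();im=ctrl.snapshot('wrist')[:,:,::-1].copy();cv2.imwrite('pics/w1.png',im)
import pickle;pickle.dump(o,open('o1','wb'))"
```

```text
1.6 [ 0.595  -0.3384  0.1902] [ 1.7998e+02  3.0000e-02 -5.0920e+01] open 0.0871 grip 0.0 -> d [ -0.5  -2.2 164.2] rot [ 0.02  0.03 -0.92]
```

View pics/w1.png

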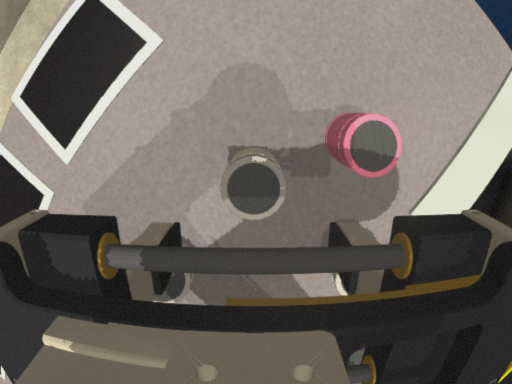

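The wrist view shows tin A's lid at about (254,187), between the fingers (160..350), with the pink tin well clear at (373,146).

```bash
python3 -c "
from h import *
import pickle;o=pickle.load(open('o1','rb'))
c,s=lid(cv2.imread('pics/w1.png'),(254,188),29);print(c,s,wonz(*c,.078,o))"
```

```text
[253.16332245 187.88754083] [   2    4   53   51 2143] [ 0.59699868 -0.33762027  0.078     ]
```

Emit:
apply_moves(
  deltas=[
    {"fingers": 87, "delta_pos": [0, -2, 40], "angular": [0, 0, -1]},
    {"fingers": 87, "delta_pos": [0, -2, 80], "angular": [0, 0, -1]},
    {"fingers": 87, "delta_pos": [0, -2, 115], "angular": [0, 0, -1]},
    {"fingers": 87, "delta_pos": [0, -2, 145], "angular": [0, 0, -1]},
    {"fingers": 87, "delta_pos": [0, -2, 164], "angular": [0, 0, -1]},
    {"fingers": 87, "delta_pos": [0, -2, 164], "angular": [0, 0, -1]},
    {"fingers": 50, "delta_pos": [0, -2, 164], "angular": [0, 0, -1]},
    {"fingers": 50, "delta_pos": [0, -2, 164], "angular": [0, 0, -1]},
    {"fingers": 50, "delta_pos": [0, -2, 164], "angular": [0, 0, -1]},
    {"fingers": 50, "delta_pos": [0, -2, 164], "angular": [0, 0, -1]},
  ],
)

```text
clock: 2.65
tool_pos: [0.5972, -0.3375, 0.028]
orientation: [-180.0, -0.1, -49.8]
force: [-1.5, 0.1, 4.1]
opening: 0.0615
gripper_force: 30.0
```

Emit:
apply_moves(
  deltas=[
    {"fingers": 50, "delta_pos": [0, 0, 0], "angular": [0, 0, 0]},
    {"fingers": 50, "delta_pos": [0, 0, 0], "angular": [0, 0, 0]},
    {"fingers": 50, "delta_pos": [0, 0, 0], "angular": [0, 0, 0]},
  ],
)

```text
clock: 2.95
tool_pos: [0.5972, -0.3375, 0.028]
orientation: [-180.0, -0.1, -49.8]
force: [-0.4, 0.6, 6.2]
opening: 0.0619
gripper_force: 30.0
```

```bash
python3 -c "
from h import *
go([.6408,.0828,.19])"
```

```text
2.95 [ 0.5972 -0.3375  0.028 ] [-1.7997e+02 -9.0000e-02 -4.9820e+01] open 0.0619 grip 30.0 -> d [-292.8 -304.6 -162.3] rot [-0.03 -0.09  0.18]
```

Emit:
apply_moves(
  deltas=[
    {"fingers": 50, "delta_pos": [0, 0, -20], "angular": [0, 0, 0]},
    {"fingers": 50, "delta_pos": [0, 0, -50], "angular": [0, 0, 0]},
    {"fingers": 50, "delta_pos": [0, 0, -85], "angular": [0, 0, 0]},
    {"fingers": 50, "delta_pos": [0, 0, -120], "angular": [0, 0, 0]},
    {"fingers": 50, "delta_pos": [0, 0, -150], "angular": [0, 0, 0]},
    {"fingers": 50, "delta_pos": [-10, -10, -165], "angular": [0, 0, 0]},
    {"fingers": 50, "delta_pos": [-25, -26, -165], "angular": [0, 0, 0]},
    {"fingers": 50, "delta_pos": [-43, -45, -165], "angular": [0, 0, 0]},
    {"fingers": 50, "delta_pos": [-63, -66, -165], "angular": [0, 0, 0]},
    {"fingers": 50, "delta_pos": [-83, -86, -165], "angular": [0, 0, 0]},
  ],
)

```text
clock: 3.95
tool_pos: [0.6081, -0.2163, 0.1902]
orientation: [180.0, 0.1, -49.9]
force: [0.4, 0.1, -4.4]
opening: 0.0617
gripper_force: 30.0
```

Emit:
apply_moves(
  deltas=[
    {"fingers": 50, "delta_pos": [-20, -21, 0], "angular": [0, 0, 0]},
    {"fingers": 50, "delta_pos": [-40, -42, 0], "angular": [0, 0, 0]},
    {"fingers": 50, "delta_pos": [-60, -62, 0], "angular": [0, 0, 0]},
    {"fingers": 50, "delta_pos": [-80, -83, 0], "angular": [0, 0, 0]},
    {"fingers": 50, "delta_pos": [-100, -104, 0], "angular": [0, 0, 0]},
    {"fingers": 50, "delta_pos": [-120, -125, 0], "angular": [0, 0, 0]},
    {"fingers": 50, "delta_pos": [-140, -146, 0], "angular": [0, 0, 0]},
    {"fingers": 50, "delta_pos": [-160, -166, 0], "angular": [0, 0, 0]},
    {"fingers": 50, "delta_pos": [-178, -185, 0], "angular": [0, 0, 0]},
    {"fingers": 50, "delta_pos": [-190, -198, 0], "angular": [0, 0, 0]},
  ],
)

```text
clock: 4.95
tool_pos: [0.6367, 0.0569, 0.1904]
orientation: [179.9, 0.1, -49.8]
force: [0.5, -0.7, -4.2]
opening: 0.0618
gripper_force: 30.0
```

```bash
python3 -c "
from h import *
go([.6408,.0828,.19])
cv2.imwrite('pics/w2.png',ctrl.snapshot('wrist')[:,:,::-1])"
```

```text
4.95 [0.6367 0.0569 0.1904] [ 1.7992e+02  8.0000e-02 -4.9780e+01] open 0.0618 grip 30.0 -> d [-17.1 -19.9   0.4] rot [0.08 0.08 0.22]
```

View pics/w2.png

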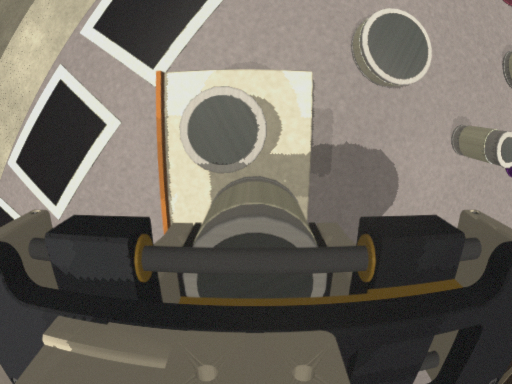

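The tin hangs upright in the fingers. The row tin's lid is at (222,128), and the board edges are at x≈163 (lip) and 312, square to the gripper.

```bash
python3 -c "
from h import *
o=ctrl.get_obs();im=cv2.imread('pics/w2.png')
c,s=lid(im,(222,128),36);P=wonz(*c,.138,o)
d=np.array([-.641,.767]);n=np.array([.767,.641])
f=lambda P:(P[:3].round(4),'along',(P[:2]@d).round(4),'perp',(P[:2]@n).round(4))
print(c,s,f(P))
for u,v,z in ((312,75,.06),(310,210,.06),(165,75,.06),(168,200,.06),(160,75,.072)):print(u,v,f(wonz(u,v,z,o)))
"
```

```text
[222.56737589 130.08206687] [   2    3   71   70 3948] (array([0.6928, 0.0292, 0.138 ]), 'along', np.float64(-0.4217), 'perp', np.float64(0.5501))
312 75 (array([ 0.6659, -0.0597,  0.06  ]), 'along', np.float64(-0.4727), 'perp', np.float64(0.4725))
310 210 (array([0.5762, 0.043 , 0.06  ]), 'along', np.float64(-0.3363), 'perp', np.float64(0.4695))
165 75 (array([0.7768, 0.0314, 0.06  ]), 'along', np.float64(-0.4738), 'perp', np.float64(0.6159))
168 200 (array([0.6959, 0.1305, 0.06  ]), 'along', np.float64(-0.346), 'perp', np.float64(0.6174))
160 75 (array([0.777 , 0.0333, 0.072 ]), 'along', np.float64(-0.4725), 'perp', np.float64(0.6173))
```

Emit:
apply_moves(
  deltas=[
    {"fingers": 50, "delta_pos": [-12, -12, 0], "angular": [0, 0, 0]},
    {"fingers": 50, "delta_pos": [-20, -20, 0], "angular": [0, 0, 0]},
    {"fingers": 50, "delta_pos": [-20, -20, 0], "angular": [0, 0, 0]},
    {"fingers": 50, "delta_pos": [-20, -20, 0], "angular": [0, 0, 0]},
  ],
)

```text
clock: 5.4
tool_pos: [0.6398, 0.0829, 0.1913]
orientation: [180.0, 0.0, -49.8]
force: [-0.9, 0.6, -3.6]
opening: 0.0613
gripper_force: 30.0
```

```bash
python3 -c "
from h import *
go([.6408,.0828,.0885])"
```

```text
5.4 [0.6398 0.0829 0.1913] [ 1.7997e+02  1.0000e-02 -4.9820e+01] open 0.0613 grip 30.0 -> d [  0.7  -0.7 102.8] rot [0.03 0.01 0.18]
```

Emit:
apply_moves(
  deltas=[
    {"fingers": 50, "delta_pos": [0, -1, 25], "angular": [0, 0, 0]},
    {"fingers": 50, "delta_pos": [0, -1, 50], "angular": [0, 0, 0]},
    {"fingers": 50, "delta_pos": [0, -1, 75], "angular": [0, 0, 0]},
    {"fingers": 50, "delta_pos": [0, -1, 90], "angular": [0, 0, 0]},
    {"fingers": 50, "delta_pos": [0, -1, 96], "angular": [0, 0, 0]},
    {"fingers": 50, "delta_pos": [0, -1, 99], "angular": [0, 0, 0]},
    {"fingers": 50, "delta_pos": [0, -1, 101], "angular": [0, 0, 0]},
    {"fingers": 50, "delta_pos": [0, -1, 101], "angular": [0, 0, 0]},
    {"fingers": 50, "delta_pos": [0, -1, 101], "angular": [0, 0, 0]},
  ],
)

```text
clock: 6.3
tool_pos: [0.6413, 0.0836, 0.0915]
orientation: [-179.9, -0.0, -49.8]
force: [-1.0, 1.0, -4.4]
opening: 0.0616
gripper_force: 30.0
```

Not yet in contact, as the force is still -4.4 N (the tin's weight). I'll creep down.

Emit:
apply_moves(
  deltas=[
    {"fingers": 50, "delta_pos": [0, 0, 1], "angular": [0, 0, 0]},
    {"fingers": 50, "delta_pos": [0, 0, 2], "angular": [0, 0, 0]},
    {"fingers": 50, "delta_pos": [0, 0, 2], "angular": [0, 0, 0]},
    {"fingers": 50, "delta_pos": [0, 0, 2], "angular": [0, 0, 0]},
  ],
)

```text
clock: 6.7
tool_pos: [0.6408, 0.0835, 0.0886]
orientation: [180.0, 0.0, -49.8]
force: [-0.8, -0.0, -5.3]
opening: 0.0614
gripper_force: 30.0
```

Emit:
apply_moves(
  deltas=[
    {"fingers": 50, "delta_pos": [0, 0, 1], "angular": [0, 0, 0]},
    {"fingers": 50, "delta_pos": [0, 0, 1], "angular": [0, 0, 0]},
    {"fingers": 50, "delta_pos": [0, 0, 1], "angular": [0, 0, 0]},
  ],
)

```text
clock: 7.0
tool_pos: [0.6409, 0.0836, 0.088]
orientation: [-180.0, -0.0, -49.8]
force: [-1.9, 0.5, 2.6]
opening: 0.0618
gripper_force: 30.0
```

Contact (force changed sign). Next I release and lift.

Emit:
apply_moves(
  deltas=[
    {"fingers": 87, "delta_pos": [0, 0, 0], "angular": [0, 0, 0]},
    {"fingers": 87, "delta_pos": [0, 0, 0], "angular": [0, 0, 0]},
    {"fingers": 87, "delta_pos": [0, 0, 0], "angular": [0, 0, 0]},
    {"fingers": 87, "delta_pos": [0, 0, 0], "angular": [0, 0, 0]},
    {"fingers": 87, "delta_pos": [0, 0, 0], "angular": [0, 0, 0]},
    {"fingers": 87, "delta_pos": [0, 0, -20], "angular": [0, 0, 0]},
    {"fingers": 87, "delta_pos": [0, 0, -50], "angular": [0, 0, 0]},
    {"fingers": 87, "delta_pos": [0, 0, -80], "angular": [0, 0, 0]},
    {"fingers": 87, "delta_pos": [0, 0, -105], "angular": [0, 0, 0]},
    {"fingers": 87, "delta_pos": [0, 0, -105], "angular": [0, 0, 0]},
  ],
)

```text
clock: 8.0
tool_pos: [0.643, 0.084, 0.1971]
orientation: [-179.6, -0.2, -49.8]
force: [-0.5, 0.2, 0.3]
opening: 0.087
gripper_force: 0.0
```

```bash
python3 -c "
from h import *
go([.4395,-.3343,.19])"
```

```text
8.0 [0.643  0.084  0.1971] [-1.7964e+02 -1.7000e-01 -4.9800e+01] open 0.087 grip 0.0 -> d [188.1 425.4   5. ] rot [-0.36 -0.17  0.2 ]
```

Emit:
apply_moves(
  deltas=[
    {"fingers": 87, "delta_pos": [10, 23, 2], "angular": [0, 0, 0]},
    {"fingers": 87, "delta_pos": [28, 63, 2], "angular": [0, 0, 0]},
    {"fingers": 87, "delta_pos": [47, 106, 2], "angular": [0, 0, 0]},
    {"fingers": 87, "delta_pos": [66, 149, 2], "angular": [0, 0, 0]},
    {"fingers": 87, "delta_pos": [85, 192, 2], "angular": [0, 0, 0]},
    {"fingers": 87, "delta_pos": [104, 235, 2], "angular": [0, 0, 0]},
    {"fingers": 87, "delta_pos": [123, 278, 2], "angular": [0, 0, 0]},
    {"fingers": 87, "delta_pos": [142, 321, 2], "angular": [0, 0, 0]},
    {"fingers": 87, "delta_pos": [161, 364, 2], "angular": [0, 0, 0]},
    {"fingers": 87, "delta_pos": [178, 402, 2], "angular": [0, 0, 0]},
  ],
)

```text
clock: 9.0
tool_pos: [0.4469, -0.3135, 0.1903]
orientation: [180.0, 0.0, -49.8]
force: [0.8, -0.9, 0.2]
opening: 0.0868
gripper_force: 0.0
```

Emit:
apply_moves(
  deltas=[
    {"fingers": 87, "delta_pos": [9, 20, 0], "angular": [0, 0, 0]},
    {"fingers": 87, "delta_pos": [9, 22, 0], "angular": [0, 0, 0]},
    {"fingers": 87, "delta_pos": [9, 22, 0], "angular": [0, 0, 0]},
    {"fingers": 87, "delta_pos": [9, 22, 0], "angular": [0, 0, 0]},
  ],
)

```text
clock: 9.4
tool_pos: [0.4376, -0.3324, 0.1903]
orientation: [-180.0, 0.0, -49.8]
force: [0.7, 0.1, -0.1]
opening: 0.0868
gripper_force: 0.0
```

```bash
python3 -c "
from h import *
go([.4395,-.3343,.026])
o=ctrl.get_obs();im=ctrl.snapshot('wrist')[:,:,::-1].copy();cv2.imwrite('pics/w3.png',im)
c,s=lid(im,(254,188),29);print(c,s,wonz(*c,.078,o))
cv2.imwrite('pics/t3.png',ctrl.snapshot('top')[:,:,::-1]);cv2.imwrite('pics/s3.png',ctrl.snapshot('side')[:,:,::-1])
cv2.imwrite('pics/m3.png',np.hstack([cv2.resize(im,(400,300)),cv2.resize(cv2.imread('pics/s3.png')[100:340,100:400],(375,300))]))"
```

```text
9.4 [ 0.4376 -0.3324  0.1903] [-1.800e+02  1.000e-02 -4.981e+01] open 0.0868 grip 0.0 -> d [  2.7  -0.2 164.3] rot [-0.    0.01  0.19]
[255.21757322 184.53509995] [   4    1   54   51 2151] [ 0.44026782 -0.33529159  0.078     ]
```

View pics/m3.png

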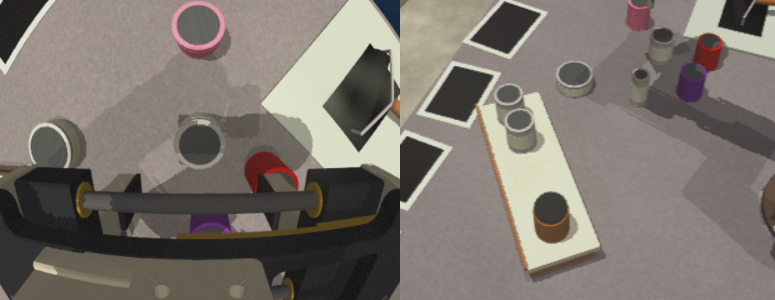

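The wrist view (left) shows tin B's lid at (200,145), between the fingers and clear of red and purple. The side view (right) shows tin A standing upright beside the row tin. B measures (0.440,-0.335) against (0.4395,-0.334) before, so I'll grasp.

Emit:
apply_moves(
  deltas=[
    {"fingers": 87, "delta_pos": [3, 0, 40], "angular": [0, 0, 0]},
    {"fingers": 87, "delta_pos": [3, 0, 80], "angular": [0, 0, 0]},
    {"fingers": 87, "delta_pos": [3, 0, 115], "angular": [0, 0, 0]},
    {"fingers": 87, "delta_pos": [3, 0, 145], "angular": [0, 0, 0]},
    {"fingers": 87, "delta_pos": [3, 0, 163], "angular": [0, 0, 0]},
    {"fingers": 87, "delta_pos": [3, 0, 163], "angular": [0, 0, 0]},
    {"fingers": 50, "delta_pos": [3, 0, 163], "angular": [0, 0, 0]},
    {"fingers": 50, "delta_pos": [3, 0, 163], "angular": [0, 0, 0]},
    {"fingers": 50, "delta_pos": [3, 0, 163], "angular": [0, 0, 0]},
    {"fingers": 50, "delta_pos": [3, 0, 163], "angular": [0, 0, 0]},
  ],
)

```text
clock: 10.55
tool_pos: [0.4399, -0.3354, 0.0287]
orientation: [-180.0, -0.1, -49.8]
force: [0.1, 0.7, 4.0]
opening: 0.0614
gripper_force: 30.0
```

Emit:
apply_moves(
  deltas=[
    {"fingers": 50, "delta_pos": [0, 0, 0], "angular": [0, 0, 0]},
    {"fingers": 50, "delta_pos": [0, 0, 0], "angular": [0, 0, 0]},
    {"fingers": 50, "delta_pos": [0, 0, 0], "angular": [0, 0, 0]},
  ],
)

```text
clock: 10.85
tool_pos: [0.4399, -0.3355, 0.0287]
orientation: [-180.0, -0.1, -49.8]
force: [-1.9, 2.0, 6.7]
opening: 0.0615
gripper_force: 30.0
```

```bash
python3 -c "
from h import *
t=cv2.imread('pics/t3.png');s=cv2.imread('pics/s3.png')
d=np.array([-.641,.767]);n=np.array([.767,.641])
for a,b in (((223,112),(187,176)),((195,139),(196,190))):
  A,B=lid(t,a,11),lid(s,b,9);P,e=tri(A[0],B[0]);print(A[0],B[0],P,e,'along',P[:2]@d,'perp',P[:2]@n)
go([.5927,.1403,.19])"
```

```text
[222.32389937 112.14779874] [186.30693069 174.72277228] [0.69203874 0.02745736 0.13788996] 0.0008814635904222403 along -0.42253703443704066 perp 0.5483938838137187
[197.44565217 135.12681159] [195.43915344 194.06349206] [0.63727926 0.08497931 0.14489672] 0.0027311057039793906 along -0.3433168716256688 perp 0.5432649332197406
10.85 [ 0.4399 -0.3355  0.0287] [-1.7996e+02 -9.0000e-02 -4.9820e+01] open 0.0615 grip 30.0 -> d [-264.7 -423.8 -161.4] rot [-0.04 -0.09  0.18]
```

Emit:
apply_moves(
  deltas=[
    {"fingers": 50, "delta_pos": [0, 0, -20], "angular": [0, 0, 0]},
    {"fingers": 50, "delta_pos": [0, 0, -50], "angular": [0, 0, 0]},
    {"fingers": 50, "delta_pos": [0, 0, -85], "angular": [0, 0, 0]},
    {"fingers": 50, "delta_pos": [0, 0, -120], "angular": [0, 0, 0]},
    {"fingers": 50, "delta_pos": [0, 0, -150], "angular": [0, 0, 0]},
    {"fingers": 50, "delta_pos": [-8, -13, -165], "angular": [0, 0, 0]},
    {"fingers": 50, "delta_pos": [-22, -35, -165], "angular": [0, 0, 0]},
    {"fingers": 50, "delta_pos": [-37, -59, -165], "angular": [0, 0, 0]},
    {"fingers": 50, "delta_pos": [-52, -83, -165], "angular": [0, 0, 0]},
    {"fingers": 50, "delta_pos": [-67, -107, -165], "angular": [0, 0, 0]},
  ],
)

```text
clock: 11.85
tool_pos: [0.4772, -0.2137, 0.1919]
orientation: [180.0, 0.1, -49.9]
force: [0.0, 0.2, -5.3]
opening: 0.0619
gripper_force: 30.0
```

Emit:
apply_moves(
  deltas=[
    {"fingers": 50, "delta_pos": [-15, -24, 0], "angular": [0, 0, 0]},
    {"fingers": 50, "delta_pos": [-30, -48, 0], "angular": [0, 0, 0]},
    {"fingers": 50, "delta_pos": [-45, -72, 0], "angular": [0, 0, 0]},
    {"fingers": 50, "delta_pos": [-60, -96, 0], "angular": [0, 0, 0]},
    {"fingers": 50, "delta_pos": [-75, -120, 0], "angular": [0, 0, 0]},
    {"fingers": 50, "delta_pos": [-90, -144, 0], "angular": [0, 0, 0]},
    {"fingers": 50, "delta_pos": [-105, -168, 0], "angular": [0, 0, 0]},
    {"fingers": 50, "delta_pos": [-120, -192, 0], "angular": [0, 0, 0]},
    {"fingers": 50, "delta_pos": [-135, -216, 0], "angular": [0, 0, 0]},
    {"fingers": 50, "delta_pos": [-150, -240, 0], "angular": [0, 0, 0]},
  ],
)

```text
clock: 12.85
tool_pos: [0.5638, 0.0554, 0.1917]
orientation: [179.9, 0.1, -49.9]
force: [-0.1, 0.3, -4.4]
opening: 0.0614
gripper_force: 30.0
```

Emit:
apply_moves(
  deltas=[
    {"fingers": 50, "delta_pos": [-15, -24, 0], "angular": [0, 0, 0]},
    {"fingers": 50, "delta_pos": [-29, -46, 0], "angular": [0, 0, 0]},
    {"fingers": 50, "delta_pos": [-40, -64, 0], "angular": [0, 0, 0]},
    {"fingers": 50, "delta_pos": [-47, -75, 0], "angular": [0, 0, 0]},
    {"fingers": 50, "delta_pos": [-48, -77, 0], "angular": [0, 0, 0]},
    {"fingers": 50, "delta_pos": [-48, -77, 0], "angular": [0, 0, 0]},
    {"fingers": 50, "delta_pos": [-48, -77, 0], "angular": [0, 0, 0]},
  ],
)

```text
clock: 13.55
tool_pos: [0.592, 0.14, 0.1924]
orientation: [180.0, 0.0, -49.9]
force: [0.4, 0.1, -5.2]
opening: 0.0617
gripper_force: 30.0
```

```bash
python3 -c "
from h import *
go([.5927,.1403,.0887])
cv2.imwrite('pics/w4.png',ctrl.snapshot('wrist')[:,:,::-1])"
```

```text
13.55 [0.592  0.14   0.1924] [ 1.7996e+02  1.0000e-02 -4.9870e+01] open 0.0617 grip 30.0 -> d [  0.3  -0.7 103.7] rot [0.04 0.01 0.13]
```

View pics/w4.png

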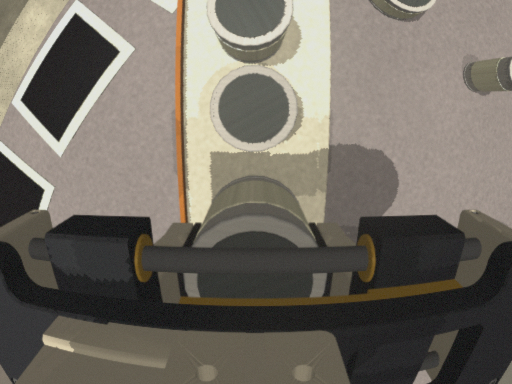

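The row tin (250,15) and A (254,107) stand in line ahead, and B hangs straight in the grip. Before lowering I check A's position.

```bash
python3 -c "
from h import *
o=ctrl.get_obs();c,s=lid(cv2.imread('pics/w4.png'),(254,107),40);P=wonz(*c,.138,o)
print(c,s,P,'to row',np.hypot(*(P[:2]-[.692,.0275])),'to B',np.hypot(*(P[:2]-o['tool_pos'][:2])))"
```

```text
[253.38287478 107.82823348] [   4    6   72   71 3889] [0.6409006  0.08435449 0.138     ] to row 0.07644332454251011 to B 0.07397306745257651
```

Emit:
apply_moves(
  deltas=[
    {"fingers": 50, "delta_pos": [0, -1, 25], "angular": [0, 0, 0]},
    {"fingers": 50, "delta_pos": [0, -1, 50], "angular": [0, 0, 0]},
    {"fingers": 50, "delta_pos": [0, -1, 75], "angular": [0, 0, 0]},
    {"fingers": 50, "delta_pos": [0, -1, 90], "angular": [0, 0, 0]},
    {"fingers": 50, "delta_pos": [0, -1, 96], "angular": [0, 0, 0]},
    {"fingers": 50, "delta_pos": [0, -1, 99], "angular": [0, 0, 0]},
    {"fingers": 50, "delta_pos": [0, -1, 101], "angular": [0, 0, 0]},
    {"fingers": 50, "delta_pos": [0, -1, 102], "angular": [0, 0, 0]},
    {"fingers": 50, "delta_pos": [0, -1, 103], "angular": [0, 0, 0]},
    {"fingers": 50, "delta_pos": [0, -1, 103], "angular": [0, 0, 0]},
  ],
)

```text
clock: 14.6
tool_pos: [0.5934, 0.1416, 0.09]
orientation: [-180.0, -0.0, -49.8]
force: [-0.5, 0.3, -4.6]
opening: 0.0621
gripper_force: 30.0
```

Emit:
apply_moves(
  deltas=[
    {"fingers": 50, "delta_pos": [0, 0, 1], "angular": [0, 0, 0]},
    {"fingers": 50, "delta_pos": [0, 0, 1], "angular": [0, 0, 0]},
    {"fingers": 50, "delta_pos": [0, 0, 1], "angular": [0, 0, 0]},
  ],
)

```text
clock: 14.9
tool_pos: [0.5934, 0.1416, 0.0888]
orientation: [-180.0, -0.0, -49.8]
force: [-1.0, 0.1, -3.5]
opening: 0.0613
gripper_force: 30.0
```

Emit:
apply_moves(
  deltas=[
    {"fingers": 50, "delta_pos": [0, 0, 1], "angular": [0, 0, 0]},
    {"fingers": 50, "delta_pos": [0, 0, 1], "angular": [0, 0, 0]},
    {"fingers": 50, "delta_pos": [0, 0, 1], "angular": [0, 0, 0]},
  ],
)

```text
clock: 15.2
tool_pos: [0.5933, 0.1416, 0.0887]
orientation: [-180.0, -0.0, -49.8]
force: [-3.8, 1.6, 5.4]
opening: 0.0619
gripper_force: 30.0
```

In contact. Release, lift and back off towards the free side.

Emit:
apply_moves(
  deltas=[
    {"fingers": 87, "delta_pos": [0, 0, 0], "angular": [0, 0, 0]},
    {"fingers": 87, "delta_pos": [0, 0, 0], "angular": [0, 0, 0]},
    {"fingers": 87, "delta_pos": [0, 0, 0], "angular": [0, 0, 0]},
    {"fingers": 87, "delta_pos": [0, 0, 0], "angular": [0, 0, 0]},
    {"fingers": 87, "delta_pos": [0, 0, 0], "angular": [0, 0, 0]},
    {"fingers": 87, "delta_pos": [0, 0, -20], "angular": [0, 0, 0]},
    {"fingers": 87, "delta_pos": [0, 0, -50], "angular": [0, 0, 0]},
    {"fingers": 87, "delta_pos": [0, 0, -80], "angular": [0, 0, 0]},
    {"fingers": 87, "delta_pos": [0, 0, -110], "angular": [0, 0, 0]},
    {"fingers": 87, "delta_pos": [0, 0, -130], "angular": [0, 0, 0]},
  ],
)

```text
clock: 16.2
tool_pos: [0.5939, 0.1416, 0.22]
orientation: [-179.9, -0.1, -49.8]
force: [-0.8, -0.6, -0.7]
opening: 0.0868
gripper_force: 0.0
```

Emit:
apply_moves(
  deltas=[
    {"fingers": 87, "delta_pos": [30, 30, 0], "angular": [0, 0, 0]},
    {"fingers": 87, "delta_pos": [60, 60, 0], "angular": [0, 0, 0]},
    {"fingers": 87, "delta_pos": [90, 90, 0], "angular": [0, 0, 0]},
    {"fingers": 87, "delta_pos": [120, 120, 0], "angular": [0, 0, 0]},
    {"fingers": 87, "delta_pos": [150, 150, 0], "angular": [0, 0, 0]},
    {"fingers": 87, "delta_pos": [180, 180, 0], "angular": [0, 0, 0]},
    {"fingers": 87, "delta_pos": [210, 210, 0], "angular": [0, 0, 0]},
    {"fingers": 87, "delta_pos": [240, 240, 0], "angular": [0, 0, 0]},
    {"fingers": 87, "delta_pos": [250, 250, 0], "angular": [0, 0, 0]},
    {"fingers": 87, "delta_pos": [250, 250, 0], "angular": [0, 0, 0]},
  ],
)

```text
clock: 17.2
tool_pos: [0.5629, -0.2128, 0.2172]
orientation: [180.0, 0.0, -50.0]
force: [-0.1, -0.1, -0.5]
opening: 0.0871
gripper_force: 0.0
```

```bash
python3 -c "
from h import *
t=ctrl.snapshot('top')[:,:,::-1].copy();s=ctrl.snapshot('side')[:,:,::-1].copy()
cv2.imwrite('pics/t5.png',t);cv2.imwrite('pics/s5.png',s)
cv2.imwrite('pics/m5.png',np.hstack([cv2.resize(t[70:270,80:330],None,fx=1.6,fy=1.6),cv2.resize(s[140:340,120:360],None,fx=1.6,fy=1.6)]))
L=[]
for k,c,z,r in (('row',(222,112),.138,11),('A',(197,136),.138,10),('B',(172,160),.138,10),('squat',(301,152),.04,18),('slim',(307,216),.095,9)):
  c,_=lid(t,c,r);P=onz('top',c,z);print(k,c.round(1),P.round(4),'perp',(P[:2]@[.767,.641]).round(4));L.append(P)
print(np.linalg.norm(np.diff(L[:3],axis=0),axis=1))"
```

```text
row [222.  114.3] [0.6865 0.028  0.138 ] perp 0.5445
A [199.1 135.8] [0.6359 0.0818 0.138 ] perp 0.5401
B [172.9 156.2] [0.5885 0.1427 0.138 ] perp 0.5428
squat [303.1 149.3] [ 0.6189 -0.1696  0.04  ] perp 0.366
slim [306.5 215.4] [ 0.4489 -0.1684  0.095 ] perp 0.2364
[0.07380709 0.07719818]
```

View pics/m5.png

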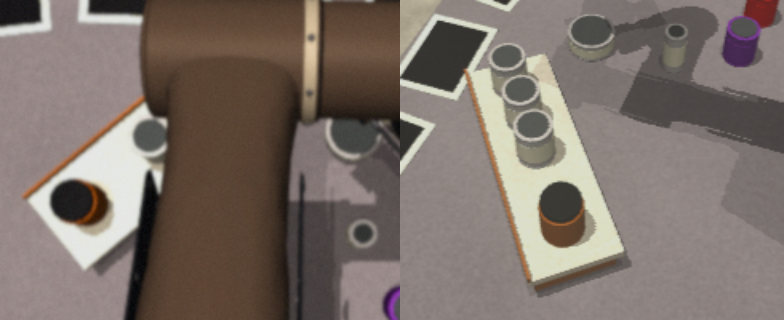

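The top view is partly hidden by the arm, so its numbers for the row tin and A don't count. The side view (right) shows three upright tins in a straight row at (507,57), (522,92) and (533,125), with the jar untouched at (561,203). One numeric check from the side view, then hand in if it is good.

```bash
python3 -c "
from h import *
s=cv2.imread('pics/s5.png');L=[]
for c in ((187,175),(195,195),(203,217)):
  c,_=lid(s,c,9);P=onz('side',c,.138);L.append(P);print(c.round(1),P.round(4),'perp',(P[:2]@[.767,.641]).round(4))
g=np.linalg.norm(np.diff(L,axis=0),axis=1);print(g,ctrl.get_obs()['force'])
if g.max()<.085 and all(abs(P[:2]@[.767,.641]-.544)<.012 for P in L): print(ctrl.close_job())"
```

```text
[186.3 174.7] [0.6924 0.0274 0.138 ] perp 0.5486
[195.  195.5] [0.6407 0.085  0.138 ] perp 0.5459
[202.7 217.5] [0.5933 0.1426 0.138 ] perp 0.5465
[0.07733062 0.07457059] [-0.08756112  0.58087464 -0.16698836]
the job is handed in; nothing more can be done
None
```

I handed the job in: both bench tins stand upright on the shelf in line with the first, centres 77 and 75 mm apart and within about 5 mm of the centre line; the jar and the odd-sized tins look undisturbed, and the official verdict was not shown.

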